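Load a pipe offcut into the angle-drilling jig and lock the bush arm over it

TASK

Get the angle-drilling jig ready to drill: lay the thin white pipe offcut (the 140 mm one, not the thick black one) in the jig's two sloping vees with its lower end against the end stop, and let go of it. Then pull the jig's black knob out until its cross pin is clear of the slotted sleeve, turn it clockwise to swing the drill-bush arm over the pipe, and push the knob fully home so that the pin locks in its working slot, and let go. Leave the tin and the bottle behind standing where they are.

Things in the scene. Friction and masses are not known exactly. Their poses are not given: they have to be found in the camera images.
- pipe_mid (a point): Centre of the thin white pipe offcut: a plain straight tube, 140 mm long, 32 mm in diameter, about 0.06 kg, lying loose on the bench to the left of the jig. Its y axis runs along the pipe; both ends are alike. To be gripped across its diameter, near its middle.
- seat (a point): Where the loaded pipe's centre lies. Axes: x up the slope along the vees (30 deg above level, the low end faces the robot), z square off the sloping plate, y across. The stop's face is at x -70 mm and rises to z +10; the plate's top is z -30. The vees (54 wide, rising to z -3) span x -58..-36 and +36..+60; the gap is free for fingers. Smooth steel: the pipe slides to the stop. Fixed jig.
- knob_grip (a point): Middle of the black ribbed knob. Its z is the turning axis, outward (parallel to the seat's z, 30 deg off vertical, towards the robot): pull along +z, push along -z. Knob 41 mm in diameter, 15 mm each way from the point. Under it, 28 mm below the point, the arm (38 wide) points along -x, 79 long; its bush, 47 to 75 mm out, rises to 3 mm below the point, so grip square to the arm.
- bush (a point): Centre of the arm's thickness (12 mm) at the steel drill bush, 60 mm from the knob's axis. Knob, arm and bush are one part, on a shaft 108 mm up the slope from the seat (its sleeve, 48 wide, leaves 14 mm free above the seated pipe's upper end). Home over the loaded pipe, the arm's underside is 3 mm clear of the pipe. A pipe not down in the vees keeps the arm from going home.
- index_shaft (a joint): How far knob and arm are pulled out along their axis, m: 0 home, 0.018 the end of the travel. A cross pin through the shaft sits in slots of the sleeve: turning is free only above 0.010 (pull to 0.013 to 0.017). There is no spring: friction holds it where left. About 8 N pulls it, about 3 N pushes it; gravity acts inward.
- bush_arm (a joint): Turn of knob and arm, rad, growing anticlockwise as seen from outside onto the knob. 0: arm over the pipe, pin above its working slot. 1.0 to 1.5: parked to the right in the wide parking slot. The working slot's mouth is flared: the pin finds its way in from within 0.15 rad of 0, and has 0.09 rad of play when home. Turning takes about 0.15 N m.
- screw_tin: Bystander: small open tin, 64 mm across and 50 mm tall, standing loose at the back of the bench to the right of the jig. Origin under its centre.
- oil_bottle: Bystander: small yellow bottle, 44 mm across and 120 mm tall, standing loose behind the red bench vice (fixed, up to 215 mm high, between the arm's start and the jig: travel above it). Origin under its centre.

How it is judged:
On the way, in this order (a step that is already met when the one before it is completed fails the run):
1. the thin pipe lies down in both vees with its low end at the stop, let go, while the arm is still parked (x of pipe_mid in the frame of seat between -0.004 and 0.006 m and y of pipe_mid in the frame of seat between -0.004 and 0.004 m and z of pipe_mid in the frame of seat between -0.004 and 0.004 m and angle between the y axis of pipe_mid and the x axis of seat, either way round below 0.06 rad and distance between the grasp point and pipe_mid above 0.045 m and value of joint bush_arm above 0.8 rad), for 0.2 s.
2. the knob is pulled out so that the pin is clear of the sleeve (value of joint index_shaft above 0.0102 m), for 0.1 s.
3. the arm is swung over the pipe (value of joint bush_arm between -0.3 and 0.3 rad), for 0.1 s.
At the end, for the whole second after the job is handed in: The thin pipe lies at rest in both vees (its centre within 4 mm of the seat across and in height, its low end within 6 mm of the stop, in line to 0.06 rad), and the knob is home (within 3 mm) with the arm over the pipe (within 0.12 rad), everything let go (x of pipe_mid in the frame of seat between -0.004 and 0.006 m and y of pipe_mid in the frame of seat between -0.004 and 0.004 m and z of pipe_mid in the frame of seat between -0.004 and 0.004 m and angle between the y axis of pipe_mid and the x axis of seat, either way round below 0.06 rad and value of joint bush_arm between -0.12 and 0.12 rad and value of joint index_shaft below 0.003 m); the robot touches nothing.
It fails at once if a neighbouring thing (tin, bottle) is moved more than 40 mm (distance of any of screw_tin, oil_bottle from where it was at the start of the episode above 0.04 m).
It also fails if it takes over 58 s, if anything falls off the work surface, if the arm or the gripper's body presses on something with over 40 N, if the wrist force passes 120 N, or if a joint passes its speed limit or range.

ROBOT

A 6-joint arm with a two-finger parallel gripper is mounted at the origin on the work surface; the furniture and walls round the work are solid. World frame = base frame: x ahead of the robot, y to its left, z up, the work surface at z = 0. Lengths are in m, angles in rad, forces in N, time in s.
With the tool pointing down it reaches from about 0.3 to 0.85 m from the base axis. Payload 4.2 kg.
Tool frame: the origin (TCP) lies at the very end of the fingers, on their centre line; the grasp point (between the pads) lies robot.grasp_offset behind it (robot.grasp_offset is the distance from the TCP to the grasp point, in m); y points along the fingers, x is the direction in which the jaws open and shut, and the axes are right-handed (so a half turn about y gives the same grasp; the last joint's range is limited). The gripper opens to 91 mm and grips with 3 to 60 N. Pads are 32 mm wide; open, the fingers measure 118 mm over their backs; the gripper's body (76 mm by 178 mm) begins 60 mm behind the grasp point.
Start: joints at [-1.192, 0.32, 1.565, -0, 1.257, -0.02], TCP at [0.223, -0.53, 0.214] pointing down, gripper open.
Joint ranges: [-3.11, 3.11], [-0.84, 2.01], [0.21, 2.61], [-1.34, 4.49], [0.05, 2.63], [-2.56, 2.56]. Speed limits (rad/s): [2.57, 2.57, 3.14, 3.14, 3.14, 3.14].

INTERFACE

Orientations are given as a 3x3 rotation matrix whose columns are the frame's x, y, z axes.
In Python, from plant import read_state, vision, ticket, robot gives the robot as it stands.
- The arm moves only by the tool jog_arm, never from a script. Its argument "steps" is a list of rows, each a list of 3 entries, a list of its own where there are three numbers: the shift along the tool's x, y, z in cm, then the turn about the tool's y in degrees, then the opening, from 0 (shut) to 1 (fully open). A call has 1 to 10 rows; each row is the pose to reach, as a shift and turn from the pose commanded when the call began, along the tool's axes at that moment; what a row does not reach only later rows make up. A row lasts 1/12 s, in which the tool goes at most 41.7 mm and 7.16 degrees, less where a joint would pass 70% of its speed; a pose out of reach is approached as far as the arm can. A call with a gripper value outside its range is refused whole. The fingers move at their own pace and stop on an object; "grip_force" is the grip in N (left out, the last holds). Time passes only in rows, so rows that repeat a pose let the fingers close. It gives the time, the measured TCP pose, the force and the opening at its end, in the units of the state.
- read_state(): the state, without advancing time (a new reading comes with each control period).
- vision.camera(name): name is "side" or "top"; returns the picture (420x560x3 uint8, red, green, blue); there is no depth.
- vision.get_calibration(name): a dict with "fx", "fy", "cx", "cy" (pixels), "rvec" (rotation vector, rad) and "tvec" (3), from world to camera coordinates, as OpenCV has them. Camera axes: x right, y down, z forward; pixel columns grow to the right and rows downward; lengths in m; the calibration is good to about 2 mm. A picture is of the moment at which its call begins. get_calibration takes no time and is no camera call.
- ticket.finish_job(): hands the job in, once; it reports no verdict.
Trained networks look in the newest picture that a camera, given by its name, has taken for a name from the list of things; names that differ only in an ending like _2 or _b are one class to them, and where a whole thing is asked for, a point or a joint stands for the part that bears it (a point fixed in the world has none). Each returns a list of dicts, best first, with "score" (0 to 1); they miss things now and then, are a little off and sometimes report something else, mostly with a low value. They report only what shows in the picture. A call takes as long as a camera call.
- vision.spot_in(camera, target): "location" ([x, y, z] in m, in world coordinates, good to about 4 mm: the middle of the surface that is visible of it).
- vision.outline_of(camera, target): "region" (420x560 bool, what is visible of it).
- vision.landmark_of(camera, target): "location" ([x, y, z] in m, in world coordinates, good to about 4 mm: a listed point, or the origin of a listed thing).
The state is a dict: "time_s": time; "joint_pos": joint angles; "qd": joint speeds; "tau": joint torques, N m; "position": TCP position; "ee_rot": TCP orientation; "wrist_force": force on the tool from outside, world axes, zero at the start; "torque": the same for the moment, N m; "width": finger opening in m.
Only numpy, scipy, OpenCV 4.12 (cv2) and the standard library are available. Lean on these libraries where they do the work, as an engineer would, in place of code of your own. Each camera call takes 0.05 s, during which the arm holds its last target. There are 200 camera calls.

## Working session

There is one attempt and no reset: what is moved stays moved. The work goes in short steps, Python scripts to look and compute and a tool call to move; the robot and the scene stay as the last step left them, time stands still between calls to the robot, and variables do not carry over. Pictures are saved under pics/ and viewed, about 8 in all and at most 12, crops included, and the job is handed in when it is done.

Besides the shell and the picture viewer there is one more tool, called after "Call:" as name(argument=value, ...), one argument or row to a line, values as JSON. jog_arm: Moves the arm, as the interface text tells. Its arguments: {"type":"object","properties":{"steps":{"type":"array","items":{"type":"array"}},"grip_force":{"type":"number"}},"required":["steps"]}

```bash
ls; mkdir -p pics; cat > h.py <<'E'
import numpy as np, cv2
from plant import read_state, vision, ticket, robot
def K(c):
    k=vision.get_calibration(c); return np.array([[k['fx'],0,k['cx']],[0,k['fy'],k['cy']],[0,0,1]]),np.array(k['rvec'],float),np.array(k['tvec'],float)
def proj(c,P):
    A,r,t=K(c); return cv2.projectPoints(np.array(P,float).reshape(-1,3),r,t,A,None)[0].reshape(-1,2)
def ray(c,uv):
    A,r,t=K(c); R=cv2.Rodrigues(r)[0]; d=R.T@np.linalg.inv(A)@np.r_[uv,1]; return -R.T@t,d/np.linalg.norm(d)
def save(img,n): cv2.imwrite('pics/'+n,img[:,:,::-1])
E
python3 - <<'E'
from h import *
np.set_printoptions(precision=4,suppress=True)
s=read_state(); print(s); print(robot.grasp_offset)
ims=[vision.camera(c) for c in('side','top')]
save(ims[0],'a_side.png');save(ims[1],'a_top.png')
for n in ['pipe_mid','seat','knob_grip','bush','screw_tin','oil_bottle']:
    for c in('side','top'):
        for r in vision.landmark_of(c,n)[:2]: print(n,c,round(r['score'],2),np.array(r['location']),proj(c,r['location'])[0])
E
```

```text
pics
{'time_s': 0.0, 'joint_pos': array([-1.192 ,  0.3203,  1.5657, -0.    ,  1.2574, -0.02  ]), 'qd': array([-0.0002,  0.0007,  0.0009,  0.0008,  0.0007,  0.0008]), 'tau': array([ -0.0018, -41.2469, -23.1975,   0.0723,   0.0455,  -0.0001]), 'position': array([ 0.2231, -0.5294,  0.2131]), 'ee_rot': array([[ 0.3883, -0.0007,  0.9215],
       [-0.9215,  0.0017,  0.3883],
       [-0.0018, -1.    ,  0.    ]]), 'wrist_force': array([-0.2017,  0.6299,  0.5754]), 'torque': array([ 0.0112,  0.0026, -0.0162]), 'width': 0.09118397453359259}
0.0188
pipe_mid side 0.9 [0.5151 0.2881 0.0131] [302.3507 338.0475]
pipe_mid top 0.79 [0.5092 0.2895 0.0187] [205.6485 242.7371]
seat side 0.7 [0.4703 0.1437 0.1062] [321.6744 251.03  ]
seat top 0.7 [0.4724 0.1375 0.1028] [268.0487 257.8003]
seat top 0.23 [0.5314 0.1326 0.2147] [268.5584 225.4017]
knob_grip side 0.96 [0.5369 0.1353 0.212 ] [290.1213 201.9063]
knob_grip top 0.59 [0.5324 0.1284 0.2161] [270.6727 224.8484]
bush side 0.65 [0.5269 0.0759 0.1699] [293.2119 207.6536]
bush top 0.9 [0.521  0.0785 0.1716] [295.7469 233.0558]
screw_tin side 0.54 [ 0.599  -0.0365 -0.0015] [260.6714 247.8736]
screw_tin side 0.49 [0.4681 0.1387 0.106 ] [322.4777 249.7783]
screw_tin top 0.79 [ 0.5989 -0.0323  0.0022] [341.3322 207.938 ]
screw_tin top 0.26 [0.5327 0.1288 0.2143] [270.5087 224.7932]
oil_bottle side 0.62 [ 0.5982 -0.147   0.0014] [262.0111 225.601 ]
oil_bottle top 0.97 [ 0.6007 -0.1457  0.0003] [388.3386 207.9285]
```

View pics/a_side.png

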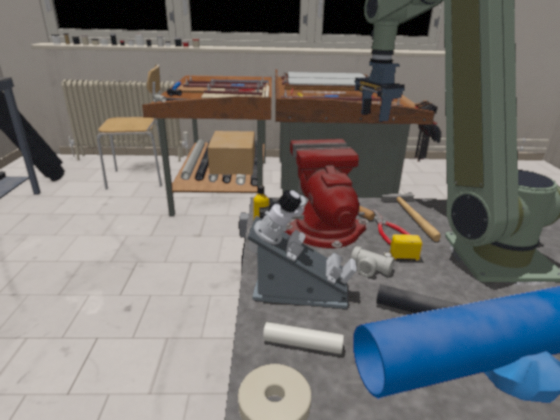

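View pics/a_top.png

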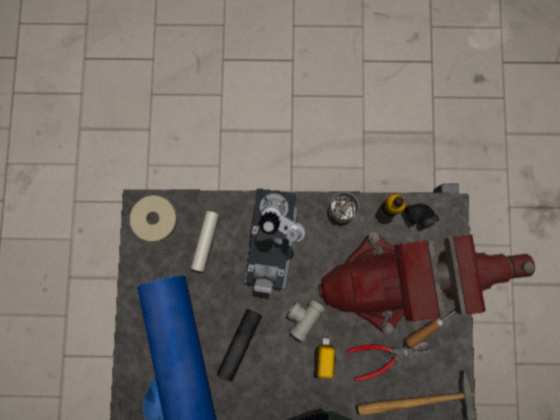

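```bash
python3 - <<'E'
from h import *
np.set_printoptions(precision=4,suppress=True)
t=cv2.imread('pics/a_top.png')[180:300,185:315]; s=cv2.imread('pics/a_side.png')[180:360,235:365]
a=cv2.resize(t,None,fx=4.15,fy=4.15,interpolation=3)
b=cv2.resize(s,None,fx=2.8,fy=2.8,interpolation=3)[:,:]
h=max(a.shape[0],b.shape[0]); pad=lambda i:cv2.copyMakeBorder(i,0,h-i.shape[0],0,0,0)
o=np.hstack([pad(a),pad(b)]); o=cv2.resize(o,None,fx=min(1,800/o.shape[1]),fy=min(1,800/o.shape[1])); print(o.shape,a.shape,b.shape); cv2.imwrite('pics/crop.png',o)
# pipe pose from outlines: end points in both cameras
vision.camera('side');vision.camera('top')
for c in('side','top'):
    r=vision.outline_of(c,'pipe_mid'); print(c,[round(q['score'],2) for q in r],[int(q['region'].sum()) for q in r])
    m=r[0]['region']; p=np.argwhere(m)[:,::-1].astype(np.float32); print(p.min(0),p.max(0),cv2.minAreaRect(p))
    rect=cv2.boxPoints(cv2.minAreaRect(p))
    for q in rect:
        O,d=ray(c,q); print(q,O+d*(0.016-O[2])/d[2])
for n in ['pipe_mid','seat','knob_grip','bush']:
    for c in('side','top'):
        L=[]
        for i in range(3):
            if i: vision.camera(c)
            r=vision.landmark_of(c,n)
            if r: L.append(r[0]['location'])
        print(n,c,np.array(L).tolist() if 0 else np.mean(L,0),np.std(L,0))
print(read_state()['time_s'])
E
```

```text
(446, 800, 3) (498, 540, 3) (504, 364, 3)
side [0.88] [1434]
[263. 324.] [342. 353.] ((302.689208984375, 338.3648376464844), (79.40470123291016, 18.577083587646484), 9.462322235107422)
[262. 341.] [0.5877 0.298  0.016 ]
[265.0541 322.6756] [0.583  0.2519 0.016 ]
[343.3784 335.7297] [0.4405 0.2854 0.016 ]
[340.3243 354.054 ] [0.4526 0.3283 0.016 ]
top [0.83] [840]
[191. 211.] [217. 269.] ((203.9905548095703, 239.7830352783203), (15.247021675109863, 59.75183868408203), 15.945395469665527)
[188.4528 266.4151] [0.453  0.3286 0.016 ]
[204.8679 208.9623] [0.5901 0.2947 0.016 ]
[219.5283 213.1509] [0.5805 0.2593 0.016 ]
[203.1132 270.6038] [0.4437 0.2936 0.016 ]
pipe_mid side [0.515  0.2906 0.015 ] [0.0018 0.0009 0.0017]
pipe_mid top [0.5106 0.2911 0.0176] [0.0011 0.0009 0.0015]
seat side [0.4714 0.1433 0.1079] [0.0006 0.0009 0.0011]
seat top [0.4721 0.1377 0.1062] [0.0012 0.0009 0.0021]
knob_grip side [0.5338 0.1333 0.2117] [0.0013 0.     0.0003]
knob_grip top [0.5329 0.131  0.2148] [0.0012 0.001  0.0003]
bush side [0.5242 0.0774 0.1712] [0.0014 0.0012 0.0011]
bush top [0.5214 0.0788 0.1721] [0.0009 0.0008 0.0019]
2.9
```

View pics/crop.png

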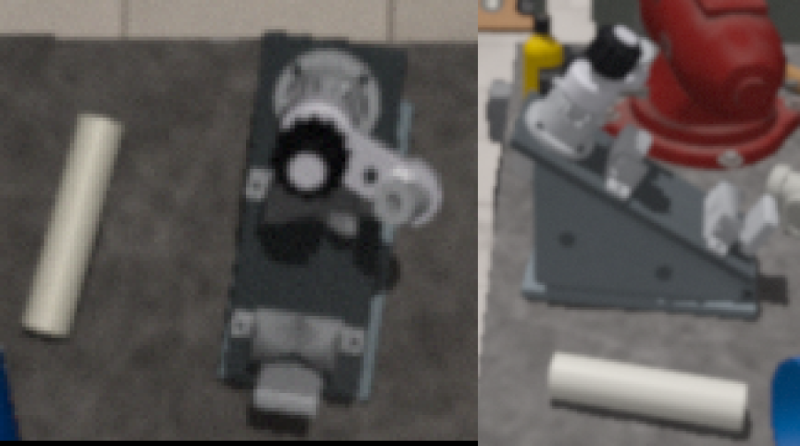

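```bash
cat >> h.py <<'E'
np.set_printoptions(precision=4,suppress=True)
def go(p,yaw=None,frm=None):
    "tool shift cm / turn deg from present pose to TCP p, tool-x at world yaw deg"
    s=read_state(); R=s['ee_rot']; q=s['position'] if frm is None else np.array(frm)
    d=R.T@(np.array(p)-q)*100; y0=np.degrees(np.arctan2(R[1,0],R[0,0]))
    t=0 if yaw is None else -((yaw-y0+180)%360-180)
    print('shift',np.round(d,2),'turn',round(t,1),'yaw now',round(y0,2)); return d,t
E
python3 - <<'E'
from h import *
def w(c,u,z):
    O,d=ray(c,u); return O+d*(z-O[2])/d[2]
f=lambda x,y:(185+x/3.67,180+y/3.67)
a,b=w('top',f(405,105),.006),w('top',f(365,398),.006); print('flange',a,b,np.arctan2(*(a-b)[[1,0]]))
# sloping plate left/right edges on the plate-top plane
S=np.array([.4718,.1405,.106])
for psi in(0.,-.06,-.12,-.18):
    u=np.array([np.cos(psi),np.sin(psi),0]); z=-.5*u+[0,0,.866]; P=S-.03*z
    o=[]
    for e in((262,35),(222,375),(407,50),(362,395)):
        O,d=ray('top',f(*e)); o.append(O+d*((P-O)@z)/(d@z))
    print(psi,[np.arctan2(*(o[i]-o[i+1])[[1,0]]).round(3) for i in(0,2)])
y=-.236; u=np.array([np.cos(y),np.sin(y),0]); g=np.array([.5145,.2925,.016])-.024*u; print(g)
go([g[0],g[1],.30],90+np.degrees(y))
print(go([.30,-.25,.33]))
E
```

```text
flange [0.5953 0.0785 0.006 ] [0.4049 0.1019 0.006 ] -0.12217545404007127
0.0 [np.float64(-0.144), np.float64(-0.122)]
-0.06 [np.float64(-0.145), np.float64(-0.122)]
-0.12 [np.float64(-0.145), np.float64(-0.122)]
-0.18 [np.float64(-0.145), np.float64(-0.122)]
[0.4912 0.2981 0.016 ]
shift [-65.9   -8.61  56.84] turn -143.6 yaw now -67.15
shift [-22.81 -11.6   17.94] turn 0 yaw now -67.15
(array([-22.811 , -11.6041,  17.9392]), 0)
```

Call:
jog_arm(
  steps=[
    [[0,-4,0],0,1],
    [[0,-8,0],-7,1],
    [[0,-11.6,0],-14,1],
    [[-3,-11.6,2.6],-21,1],
    [[-6,-11.6,5.2],-28,1],
    [[-9,-11.6,7.8],-35,1],
    [[-12,-11.6,10.4],-42,1],
    [[-15,-11.6,13],-49,1],
    [[-18,-11.6,15.6],-56,1],
    [[-21,-11.6,18.2],-63,1],
  ],
)

```text
time_s: 3.73
position: [0.3095, -0.2638, 0.3301]
ee_rot: [[0.998, 0.001, 0.067], [-0.067, -0.0, 0.998], [0.001, -1.0, -0.0]]
wrist_force: [1.7, 0.7, 0.6]
width: 0.0912
```

```bash
python3 - <<'E'
from h import *
print(read_state()['position'],read_state()['joint_pos'])
go([.4912,.2981,.32],76.5)
E
```

```text
[ 0.3095 -0.2638  0.3301] [-0.7344 -0.0105  1.6803  0.0002  1.471  -0.6672]
shift [14.36  1.   57.29] turn -80.4 yaw now -3.85
```

Call:
jog_arm(
  steps=[
    [[1,0,4],-7,1],
    [[2,0,8],-14,1],
    [[3,0,12],-21,1],
    [[4,0,16],-28,1],
    [[5,0,20],-35,1],
    [[6,0,24],-42,1],
    [[7,0,28],-49,1],
    [[8,0,32],-56,1],
    [[9,0,36],-63,1],
    [[10,0,40],-70,1],
  ],
)

```text
time_s: 4.57
position: [0.4382, 0.1282, 0.3302]
ee_rot: [[0.403, 0.001, -0.915], [0.915, -0.0, 0.403], [0.0, -1.0, -0.001]]
wrist_force: [0.7, -0.2, 0.2]
width: 0.0914
```

```bash
python3 - <<'E'
from h import *
print(read_state()['position'],read_state()['joint_pos'])
go([.4912,.2981,.20],76.5)
E
```

```text
[0.4382 0.1282 0.3302] [ 0.2597  0.0734  1.5924 -0.0003  1.475  -0.8962]
shift [17.68 13.03  2.01] turn -10.3 yaw now 66.23
```

Call:
jog_arm(
  steps=[
    [[4,0,0.5],-5,1],
    [[8,0,1],-10,1],
    [[12,1,1.4],-10.3,1],
    [[15,4,1.8],-10.3,1],
    [[17,8,2],-10.3,1],
    [[17,12,2],-10.3,1],
    [[17,13,2],-10.3,1],
    [[17,13,2],-10.3,1],
  ],
)

```text
time_s: 5.23
position: [0.4871, 0.2885, 0.1953]
ee_rot: [[0.238, -0.008, -0.971], [0.971, -0.005, 0.239], [-0.007, -1.0, 0.007]]
wrist_force: [0.3, 0.7, 0.1]
width: 0.091
```

```bash
python3 - <<'E'
from h import *
print(read_state()['position'])
for c in('side','top'):
    vision.camera(c)
    for n in('pipe_mid',):
        r=vision.landmark_of(c,n); print(c,n,[(round(q['score'],2),np.round(q['location'],4)) for q in r[:2]])
go([.4912,.2981,.10],76.5); go([.4912,.2981,.007],76.5)
E
```

```text
[0.4871 0.2885 0.1953]
side pipe_mid [(0.8, array([0.5155, 0.2913, 0.0165]))]
top pipe_mid []
shift [ 0.8  10.22  0.18] turn -0.4 yaw now 76.13
shift [ 0.77 19.52  0.21] turn -0.4 yaw now 76.13
```

Call:
jog_arm(
  steps=[
    [[0.7,4,0.1],0,1],
    [[0.8,8,0.1],0,1],
    [[0.8,12,0.1],0,1],
    [[0.8,15,0.1],0,1],
    [[0.8,17,0.1],0,1],
    [[0.8,18,0.1],0,1],
    [[0.8,18.5,0.1],0,1],
    [[0.8,18.5,0.1],0,1],
  ],
)

```text
time_s: 6.1
position: [0.4913, 0.2976, 0.0157]
ee_rot: [[0.24, 0.001, -0.971], [0.971, 0.001, 0.24], [0.001, -1.0, -0.001]]
wrist_force: [-0.5, -0.2, 0.6]
width: 0.0915
```

```bash
python3 - <<'E'
from h import *
print(read_state()['wrist_force'])
im=vision.camera('side'); save(cv2.resize(im[240:400,200:420],None,fx=3.5,fy=3.5,interpolation=3),'b.png')
go([.4922,.2965,.007],76.5)
E
```

```text
[-0.5055 -0.1711  0.6491]
shift [-0.12  0.94 -0.08] turn -0.4 yaw now 76.13
```

View pics/b.png

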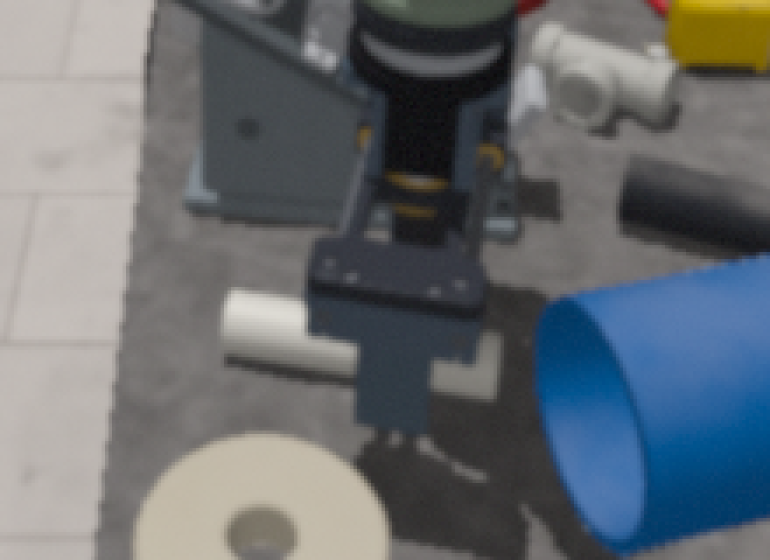

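Call:
jog_arm(
  steps=[
    [[0,0.5,0],0,1],
    [[0,0.9,0],0,1],
    [[0,0.9,0],0,0.6],
    [[0,0.9,0],0,0.3],
    [[0,0.9,0],0,0.2],
    [[0,0.9,0],0,0.2],
    [[0,0.9,0],0,0.2],
    [[0,0.9,0],0,0.2],
    [[0,0.9,0],0,0.2],
  ],
  grip_force=15,
)

```text
time_s: 6.9
position: [0.4904, 0.2973, 0.006]
ee_rot: [[0.239, 0.0, -0.971], [0.971, -0.0, 0.239], [0.0, -1.0, -0.0]]
wrist_force: [0.2, -0.7, 0.1]
width: 0.0477
```

Call:
jog_arm(
  steps=[
    [[0,0,0],0,0.2],
    [[0,0,0],0,0.2],
    [[0,0,0],0,0.2],
    [[0,0,0],0,0.2],
    [[0,0,0],0,0.2],
    [[0,0,0],0,0.2],
  ],
)

```text
time_s: 7.4
position: [0.4904, 0.2973, 0.0059]
ee_rot: [[0.239, 0.0, -0.971], [0.971, -0.0, 0.239], [-0.0, -1.0, -0.0]]
wrist_force: [0.9, 1.4, -0.2]
width: 0.0318
```

```bash
cat >> h.py <<'E'
S=np.array([.4718,.1405,.106]); PSI=-.13
def W(h,v,tip=.010):
    u=np.array([np.cos(PSI),np.sin(PSI),0]); return S+h*u+[0,0,v-tip]
YAW=90+np.degrees(PSI)
E
python3 - <<'E'
from h import *
print(W(-.087,.118),YAW)
go(W(-.087,.118),YAW)
E
```

```text
[0.3855 0.1518 0.214 ] 82.5515486632993
shift [-16.64 -20.81   6.7 ] turn -6.4 yaw now 76.15
```

Call:
jog_arm(
  steps=[
    [[0,-3,0],0,0.2],
    [[0,-7,0],0,0.2],
    [[0,-11,0],0,0.2],
    [[0,-15,0],0,0.2],
    [[-3,-18,1],-3,0.2],
    [[-7,-20.8,2.6],-6.4,0.2],
    [[-10.5,-20.8,4.2],-6.4,0.2],
    [[-14,-20.8,5.6],-6.4,0.2],
    [[-16.6,-20.8,6.7],-6.4,0.2],
    [[-16.6,-20.8,6.7],-6.4,0.2],
  ],
)

```text
time_s: 8.23
position: [0.3809, 0.1483, 0.2138]
ee_rot: [[0.132, -0.003, -0.991], [0.991, -0.003, 0.132], [-0.003, -1.0, 0.003]]
wrist_force: [-0.8, 0.3, -1.2]
width: 0.0315
```

```bash
python3 - <<'E'
from h import *
s=read_state();print(s['position'],s['width'])
for c in('top','side'):
    vision.camera(c); r=vision.landmark_of(c,'pipe_mid'); print(c,[(round(q['score'],2),np.round(q['location'],4)) for q in r[:2]])
    r=vision.outline_of(c,'pipe_mid'); 
    if r:
        m=r[0]['region']; p=np.argwhere(m)[:,::-1]; print(p.min(0),p.max(0),proj(c,W(-.087-.045,.118,0))[0],proj(c,W(-.087+.095,.118,0))[0])
im=vision.camera('side'); save(cv2.resize(im[150:350,200:420],None,fx=3,fy=3,interpolation=3),'c.png')
go(W(-.087,.118),YAW); go(W(-.037,.034),YAW); go(W(-.0165,-.0095),YAW)
E
```

```text
[0.3809 0.1483 0.2138] 0.03147703657237402
top [(0.31, array([ 0.5998, -0.035 ,  0.0006]))]
[254 253] [272 276] [253.2852 324.3481] [264.2969 251.3753]
side [(0.67, array([0.4119, 0.1496, 0.2237]))]
[320 189] [396 210] [395.6203 202.1829] [320.4646 197.4179]
shift [-0.13 -0.03  0.07] turn 0.0 yaw now 82.6
shift [-0.13  8.36 -4.94] turn 0.0 yaw now 82.6
shift [-0.13 12.71 -6.99] turn 0.0 yaw now 82.6
```

View pics/c.png

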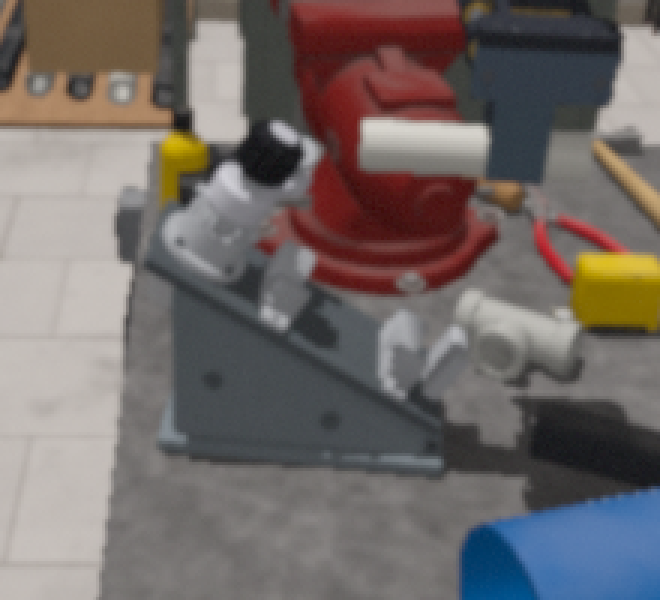

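Call:
jog_arm(
  steps=[
    [[-0.1,2,-1.2],0,0.2],
    [[-0.1,4,-2.4],0,0.2],
    [[-0.1,6,-3.5],0,0.2],
    [[-0.1,7,-4.1],0,0.2],
    [[-0.1,7.8,-4.6],0,0.2],
    [[-0.1,8.3,-4.9],0,0.2],
    [[-0.1,8.3,-4.9],0,0.2],
  ],
  grip_force=8,
)

```text
time_s: 9.17
position: [0.4343, 0.145, 0.1302]
ee_rot: [[0.13, -0.001, -0.992], [0.992, -0.0, 0.13], [-0.001, -1.0, 0.001]]
wrist_force: [0.3, 0.5, -0.8]
width: 0.0318
```

```bash
python3 - <<'E'
from h import *
s=read_state();print(s['position'],s['width'],s['wrist_force'])
go(W(-.037,.034),YAW); go(W(-.0165,-.0095),YAW)
im=vision.camera('side'); save(cv2.resize(im[150:350,200:420],None,fx=3,fy=3,interpolation=3),'d.png')
E
```

```text
[0.4343 0.145  0.1302] 0.03178161282593243 [ 0.2997  0.4583 -0.8139]
shift [ 0.04  0.02 -0.08] turn 0.0 yaw now 82.55
shift [ 0.05  4.37 -2.13] turn 0.0 yaw now 82.55
```

View pics/d.png

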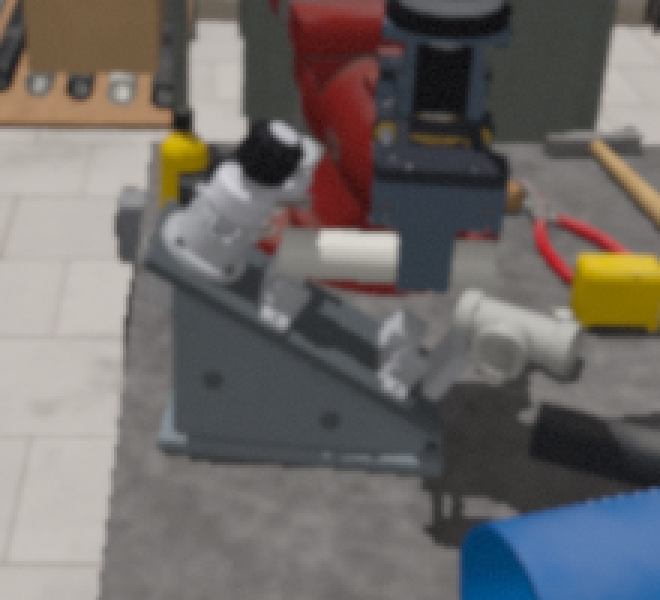

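Call:
jog_arm(
  steps=[
    [[0,0.5,-0.25],0,0.2],
    [[0,1,-0.5],0,0.2],
    [[0,1.5,-0.75],0,0.2],
    [[0,2,-1],0,0.2],
    [[0,2.5,-1.25],0,0.2],
    [[0,3,-1.45],0,0.2],
  ],
)

```text
time_s: 9.72
position: [0.4485, 0.1428, 0.1004]
ee_rot: [[0.13, -0.0, -0.992], [0.992, -0.0, 0.13], [-0.0, -1.0, 0.0]]
wrist_force: [-1.0, -1.4, 0.2]
width: 0.0319
```

```bash
python3 - <<'E'
from h import *
s=read_state();print(s['position'],s['width'],s['wrist_force'])
go(W(-.0165,-.0095),YAW)
im=vision.camera('side'); save(cv2.resize(im[150:350,200:420],None,fx=3,fy=3,interpolation=3),'e.png')
E
```

```text
[0.4485 0.1428 0.1004] 0.03191636249099949 [-0.9632 -1.3862  0.1709]
shift [ 0.08  1.39 -0.69] turn -0.0 yaw now 82.54
```

View pics/e.png

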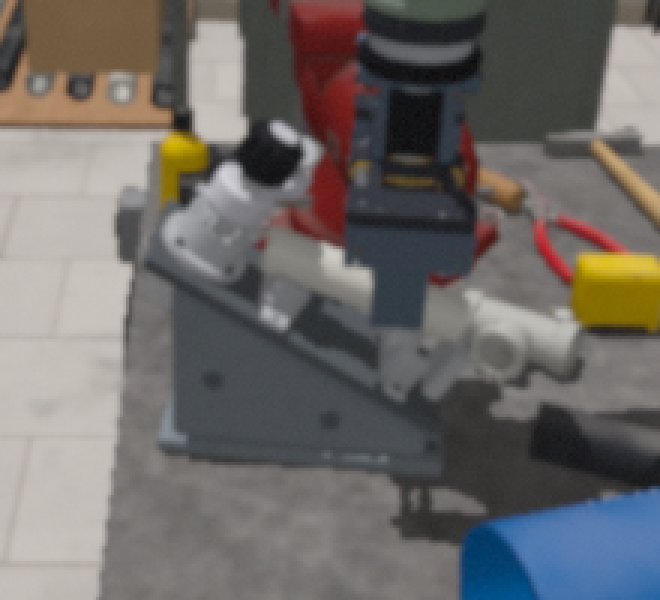

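Call:
jog_arm(
  steps=[
    [[0,0.4,-0.2],0,0.2],
    [[0,0.8,-0.4],0,0.2],
    [[0,1.2,-0.6],0,0.2],
    [[0,1.2,-0.6],0,0.2],
  ],
)

```text
time_s: 10.1
position: [0.4545, 0.142, 0.0881]
ee_rot: [[0.13, -0.001, -0.992], [0.992, -0.0, 0.13], [-0.001, -1.0, 0.001]]
wrist_force: [-0.7, -0.8, 0.1]
width: 0.0319
```

```bash
python3 - <<'E'
from h import *
s=read_state();print(s['position'],s['width'],s['wrist_force'])
go(W(-.0165,-.0095),YAW)
vision.camera('side')
print([(round(q['score'],2),np.round(q['location'],4)) for q in vision.landmark_of('side','pipe_mid')[:2]])
E
```

```text
[0.4545 0.142  0.0881] 0.031895318275397995 [-0.7334 -0.8207  0.104 ]
shift [ 0.08  0.16 -0.09] turn -0.0 yaw now 82.54
[(0.89, array([0.4777, 0.1355, 0.1064]))]
```

Call:
jog_arm(
  steps=[
    [[0,0.15,-0.05],0,0.2],
    [[0,0.3,-0.05],0,0.2],
    [[0,0.3,-0.05],0,0.2],
    [[0,0.3,-0.05],0,0.2],
  ],
)

```text
time_s: 10.53
position: [0.4552, 0.1419, 0.0863]
ee_rot: [[0.129, 0.001, -0.992], [0.992, -0.0, 0.129], [-0.0, -1.0, -0.001]]
wrist_force: [-0.7, -3.3, 1.7]
width: 0.0321
```

Call:
jog_arm(
  steps=[
    [[0,0,0],0,0.5],
    [[0,0,0],0,0.8],
    [[0,0,0],0,1],
    [[0,0,0],0,1],
    [[0,0,0],0,1],
    [[0,0,0],0,1],
    [[0,0,0],0,1],
    [[0,0,0],0,1],
  ],
)

```text
time_s: 11.2
position: [0.4548, 0.1421, 0.0857]
ee_rot: [[0.13, -0.0, -0.992], [0.992, -0.0, 0.13], [-0.0, -1.0, 0.0]]
wrist_force: [0.0, 0.2, 0.1]
width: 0.0823
```

```bash
python3 - <<'E'
from h import *
s=read_state();print(s['position'],s['width'],s['wrist_force'])
vision.camera('side')
print([(round(q['score'],2),np.round(q['location'],4)) for q in vision.landmark_of('side','pipe_mid')[:2]])
E
```

```text
[0.4548 0.1421 0.0857] 0.08231765317688222 [0.0477 0.242  0.1487]
[(0.77, array([0.4734, 0.1393, 0.106 ]))]
```

Call:
jog_arm(
  steps=[
    [[0,-2,0.8],0,1],
    [[0,-5,2.4],0,1],
    [[0,-8,4.4],0,1],
    [[0,-11,6.4],0,1],
    [[0,-14,8],0,1],
    [[0,-16,10],0,1],
    [[0,-18,11],0,1],
    [[0,-18,11],0,1],
  ],
)

```text
time_s: 11.97
position: [0.3459, 0.1572, 0.2698]
ee_rot: [[0.128, 0.007, -0.992], [0.992, 0.003, 0.128], [0.004, -1.0, -0.007]]
wrist_force: [0.9, 0.0, 0.1]
width: 0.0911
```

```bash
python3 - <<'E'
from h import *
s=read_state();print(s['time_s'],s['position'],s['wrist_force'])
for n in('pipe_mid','knob_grip','bush','seat'):
  for c in('side','top'):
    im=vision.camera(c)
    r=vision.landmark_of(c,n); print(n,c,[(round(q['score'],2),np.round(q['location'],4)) for q in r[:1]])
    if n=='pipe_mid':
        o=vision.outline_of(c,n)
        u=np.array([np.cos(PSI),np.sin(PSI),0]); ax=.866*u+[0,0,.5]
        print([proj(c,S+k*ax)[0] for k in(-.07,.07)])
        if o: p=np.argwhere(o[0]['region'])[:,::-1].astype(np.float32); print(cv2.minAreaRect(p))
a=vision.camera('side')[180:320,240:370]; b=vision.camera('top')[180:320,220:350]
save(cv2.resize(np.hstack([a,b]),None,fx=3,fy=3,interpolation=3),'f.png')
E
```

```text
11.9667 [0.3459 0.1572 0.2698] [0.928  0.0499 0.0506]
pipe_mid side [(0.84, array([0.4748, 0.1361, 0.1058]))]
[array([349.2221, 266.8464]), array([291.5529, 233.2195])]
((319.5813293457031, 248.70639038085938), (71.1968765258789, 15.730303764343262), 29.511497497558594)
pipe_mid top [(0.64, array([0.4704, 0.1364, 0.1067]))]
[array([263.2967, 285.6473]), array([270.0707, 228.8952])]
((265.9787292480469, 259.1562194824219), (15.04260540008545, 58.50402069091797), 7.765166282653809)
knob_grip side [(0.82, array([0.5307, 0.1342, 0.2094]))]
knob_grip top [(0.97, array([0.5338, 0.1329, 0.216 ]))]
bush side [(0.71, array([0.5242, 0.0766, 0.1699]))]
bush top [(0.66, array([0.52  , 0.081 , 0.1715]))]
seat side [(0.88, array([0.4694, 0.1436, 0.1048]))]
seat top []
```

View pics/f.png

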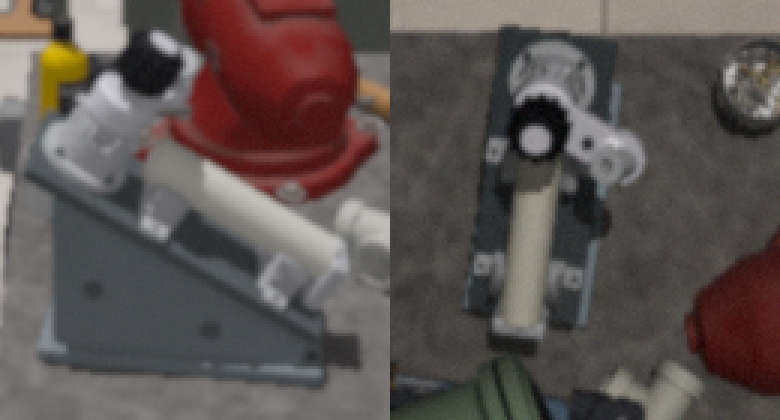

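```bash
python3 - <<'E'
from h import *
go([.533,.132,.30],YAW);go([.533,.132,.2065],YAW)
E
```

```text
shift [  0.01  -3.4  -18.88] turn -0.0 yaw now 82.55
shift [  0.01   5.95 -18.88] turn -0.0 yaw now 82.55
```

Call:
jog_arm(
  steps=[
    [[0,-2,0],0,0.7],
    [[0,-3.4,-3],0,0.7],
    [[0,-3.4,-7],0,0.7],
    [[0,-3.4,-11],0,0.7],
    [[0,-3.4,-15],0,0.7],
    [[0,-3.4,-18],0,0.7],
    [[0,-3.4,-18.9],0,0.7],
    [[0,-3.4,-18.9],0,0.7],
    [[0,-3.4,-18.9],0,0.7],
  ],
)

```text
time_s: 13.72
position: [0.5326, 0.1319, 0.2994]
ee_rot: [[0.13, -0.002, -0.992], [0.992, -0.0, 0.13], [-0.0, -1.0, 0.002]]
wrist_force: [-0.1, 0.0, -0.1]
width: 0.0636
```

```bash
python3 - <<'E'
from h import *
s=read_state(); print(s['position'],s['width'])
go([.533,.132,.2065],YAW)
E
```

```text
[0.5326 0.1319 0.2994] 0.06359973324730517
shift [ 0.02  9.29 -0.06] turn -0.0 yaw now 82.53
```

Call:
jog_arm(
  steps=[
    [[0,3,0],0,0.7],
    [[0,6,0],0,0.7],
    [[0,8,0],0,0.7],
    [[0,8.8,0],0,0.7],
    [[0,9.3,0],0,0.7],
    [[0,9.3,0],0,0.7],
  ],
)

```text
time_s: 14.22
position: [0.5324, 0.1322, 0.2073]
ee_rot: [[0.129, -0.0, -0.992], [0.992, -0.0, 0.129], [-0.0, -1.0, 0.0]]
wrist_force: [0.1, 0.3, 0.2]
width: 0.0639
```

Call:
jog_arm(
  steps=[
    [[0,0,0],0,0.3],
    [[0,0,0],0,0.3],
    [[0,0,0],0,0.3],
    [[0,0,0],0,0.3],
    [[0,0,0],0,0.3],
    [[0,0,0],0,0.3],
    [[0,0,0],0,0.3],
    [[0,0,0],0,0.3],
  ],
  grip_force=35,
)

```text
time_s: 14.88
position: [0.5335, 0.1313, 0.2079]
ee_rot: [[0.13, 0.001, -0.992], [0.992, -0.001, 0.13], [-0.001, -1.0, -0.001]]
wrist_force: [-1.5, -3.2, 5.9]
width: 0.0394
```

```bash
python3 - <<'E'
from h import *
s=read_state(); print(s['position'],s['width'],s['wrist_force'])
im=vision.camera('side'); save(cv2.resize(im[160:280,240:370],None,fx=4,fy=4,interpolation=3),'g.png')
E
```

```text
[0.5335 0.1313 0.2079] 0.03943018826035481 [-1.5014 -3.2157  5.8819]
```

View pics/g.png

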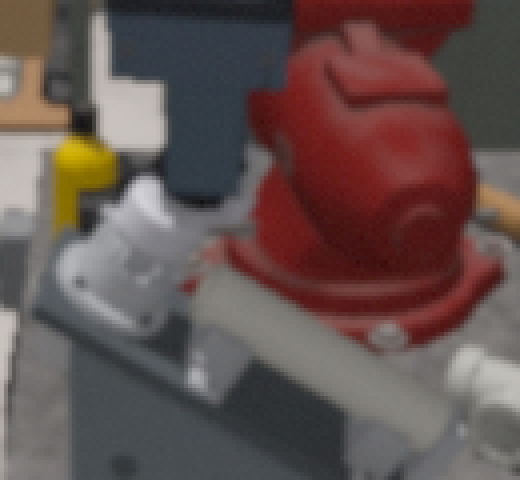

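Call:
jog_arm(
  steps=[
    [[0,-0.35,0.2],0,0.3],
    [[0,-0.7,0.4],0,0.3],
    [[0,-1.05,0.6],0,0.3],
    [[0,-1.35,0.78],0,0.3],
    [[0,-1.35,0.78],0,0.3],
    [[0,-1.35,0.78],0,0.3],
  ],
)

```text
time_s: 15.43
position: [0.5264, 0.1323, 0.2201]
ee_rot: [[0.13, 0.002, -0.992], [0.992, -0.001, 0.13], [-0.001, -1.0, -0.002]]
wrist_force: [3.3, -1.5, -2.4]
width: 0.0394
```

```bash
python3 - <<'E'
from h import *
s=read_state(); print(s['position'],s['width'],s['wrist_force'],s['torque'])
for i in range(2):
  for c in('side','top'):
    vision.camera(c)
    for n in('bush','knob_grip'): print(c,n,[(round(q['score'],2),np.round(q['location'],4)) for q in vision.landmark_of(c,n)[:1]])
E
```

```text
[0.5264 0.1323 0.2201] 0.039404712625920706 [ 3.2953 -1.54   -2.3621] [-0.5769 -0.8852  0.0468]
side bush [(0.95, array([0.5205, 0.0768, 0.1832]))]
side knob_grip [(0.93, array([0.5282, 0.1334, 0.2217]))]
top bush []
top knob_grip [(0.35, array([0.4698, 0.1379, 0.1045]))]
side bush [(0.73, array([0.5184, 0.0781, 0.1827]))]
side knob_grip [(0.73, array([0.526 , 0.133 , 0.2249]))]
top bush []
top knob_grip []
```

Call:
jog_arm(
  steps=[
    [[0,-0.13,0.08],0,0.3],
    [[0,-0.13,0.08],0,0.3],
    [[0,-0.13,0.08],0,0.45],
    [[0,-0.13,0.08],0,0.65],
    [[0,-0.13,0.08],0,0.65],
    [[0,-0.13,0.08],0,0.65],
    [[0,-1,0.08],0,0.65],
    [[0,-3,0.08],0,0.65],
    [[0,-6,0.08],0,0.65],
    [[0,-8,0.08],0,0.65],
  ],
)

```text
time_s: 16.87
position: [0.5249, 0.1334, 0.3033]
ee_rot: [[0.13, 0.002, -0.992], [0.992, 0.001, 0.13], [0.001, -1.0, -0.002]]
wrist_force: [1.2, -0.1, 0.5]
width: 0.0594
```

Call:
jog_arm(
  steps=[
    [[0,-1,0],0,0],
    [[0,-2,0],0,0],
  ],
)

```text
time_s: 17.03
position: [0.5247, 0.1332, 0.3219]
ee_rot: [[0.13, 0.001, -0.992], [0.992, 0.001, 0.13], [0.001, -1.0, -0.001]]
wrist_force: [0.2, 0.1, -1.0]
width: 0.0489
```

```bash
python3 - <<'E'
from h import *
s=read_state(); print(s['position'],s['width'],s['wrist_force'],s['torque'])
for i in range(2):
  for c in('side','top'):
    vision.camera(c)
    for n in('bush','knob_grip'): print(c,n,[(round(q['score'],2),np.round(q['location'],4)) for q in vision.landmark_of(c,n)[:1]])
E
```

```text
[0.5247 0.1332 0.3219] 0.04894649256698759 [ 0.1571  0.1391 -0.9547] [ 0.0539 -0.1198 -0.0146]
side bush [(0.91, array([0.5163, 0.0754, 0.1864]))]
side knob_grip [(0.71, array([0.5252, 0.1343, 0.225 ]))]
top bush [(0.48, array([0.5114, 0.0812, 0.1816]))]
top knob_grip [(0.61, array([0.4708, 0.1389, 0.1076]))]
side bush [(0.97, array([0.5171, 0.0761, 0.1812]))]
side knob_grip [(0.65, array([0.5259, 0.1331, 0.2242]))]
top bush [(0.51, array([0.5144, 0.0816, 0.1818]))]
top knob_grip []
```

```bash
cat >> h.py <<'E'
def J(K0,x,y,z):
    u=np.array([np.cos(PSI),np.sin(PSI),0]); yh=np.array([-np.sin(PSI),np.cos(PSI),0])
    return np.array(K0)+(.866*x-.5*z)*u+y*yh+(.5*x+.866*z)*np.array([0,0,1])
KO=[.5255,.133,.2263]
def F(th,back=0):
    f=th/1.16; n=np.array([np.sin(th),-np.cos(th)]); c=-.06*np.array([np.cos(th),np.sin(th)])
    q=c+(.014+back)*n+np.array([.005+.0089*f,-.0135]); return J(KO,q[0],q[1],-.016-.004*f)
E
python3 - <<'E'
from h import *
p=F(1.16,.014); print(p); go(p+[0,0,.07],YAW); go(p,YAW)
print('from start pose p:')
for t in(1.16,1.0,.8,.6,.4,.2,0.): go(F(t),YAW,p)
E
```

```text
[0.5385 0.0509 0.2168]
shift [-7.95  3.33 -2.44] turn -0.0 yaw now 82.55
shift [-7.95 10.33 -2.45] turn -0.0 yaw now 82.55
from start pose p:
shift [0.56 0.64 1.11] turn -0.0 yaw now 82.55
shift [0.81 1.13 2.07] turn -0.0 yaw now 82.55
shift [1.34 1.71 3.2 ] turn -0.0 yaw now 82.55
shift [2.08 2.22 4.22] turn -0.0 yaw now 82.55
shift [2.99 2.64 5.1 ] turn -0.0 yaw now 82.55
shift [4.06 2.97 5.8 ] turn -0.0 yaw now 82.55
shift [5.22 3.19 6.31] turn -0.0 yaw now 82.55
```

Call:
jog_arm(
  steps=[
    [[-3,0,-1],0,0],
    [[-6,0,-2],0,0],
    [[-8,1,-2.4],0,0],
    [[-8,3,-2.4],0,0],
    [[-8,6,-2.4],0,0],
    [[-8,8.5,-2.4],0,0],
    [[-8,9.8,-2.4],0,0],
    [[-8,10.3,-2.4],0,0],
    [[-8,10.3,-2.4],0,0],
    [[-8,10.3,-2.4],0,0],
  ],
  grip_force=20,
)

```text
time_s: 18.47
position: [0.5386, 0.0506, 0.2182]
ee_rot: [[0.13, 0.001, -0.992], [0.992, -0.0, 0.13], [0.0, -1.0, -0.001]]
wrist_force: [0.8, 0.3, 0.2]
width: 0.0009
```

```bash
python3 - <<'E'
from h import *
s=read_state(); print(s['position'],s['width'],s['wrist_force'])
go(F(1.16,.014),YAW)
im=vision.camera('top')
a=vision.camera('side')[160:290,240:370]; b=im[170:300,220:350]
save(cv2.resize(np.hstack([a,b]),None,fx=3,fy=3,interpolation=3),'i.png')
for t in(1.16,1.0,.8,.6,.4,.2,0.): go(F(t),YAW)
E
```

```text
[0.5386 0.0506 0.2182] 0.0008671841553064925 [0.7693 0.3253 0.2041]
shift [0.03 0.14 0.02] turn 0.0 yaw now 82.56
shift [0.58 0.85 1.17] turn 0.0 yaw now 82.56
shift [0.83 1.33 2.13] turn 0.0 yaw now 82.56
shift [1.36 1.9  3.26] turn 0.0 yaw now 82.56
shift [2.09 2.41 4.28] turn 0.0 yaw now 82.56
shift [3.01 2.83 5.16] turn 0.0 yaw now 82.56
shift [4.07 3.16 5.87] turn 0.0 yaw now 82.56
shift [5.24 3.38 6.38] turn 0.0 yaw now 82.56
```

View pics/i.png

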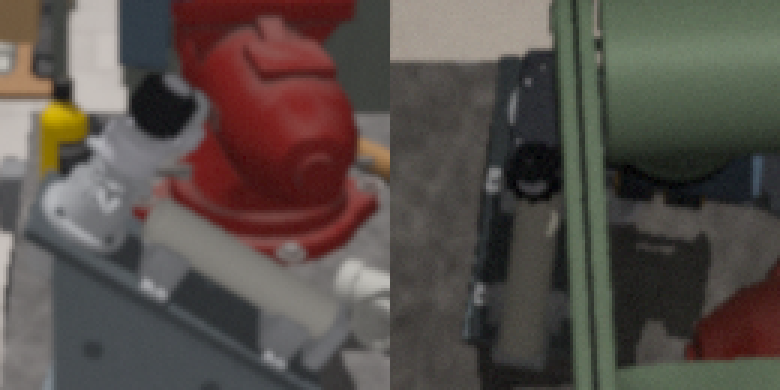

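Call:
jog_arm(
  steps=[
    [[0.3,0.4,0.6],0,0],
    [[0.58,0.85,1.17],0,0],
    [[0.7,1.1,1.65],0,0],
    [[0.83,1.33,2.13],0,0],
    [[1.1,1.6,2.7],0,0],
    [[1.36,1.9,3.26],0,0],
    [[1.7,2.15,3.77],0,0],
    [[2.1,2.4,4.28],0,0],
  ],
)

```text
time_s: 19.23
position: [0.4978, 0.0768, 0.1932]
ee_rot: [[0.13, 0.0, -0.992], [0.992, -0.001, 0.13], [-0.001, -1.0, -0.0]]
wrist_force: [0.1, -1.4, -0.4]
width: 0.0005
```

```bash
python3 - <<'E'
from h import *
s=read_state(); print(s['position'],s['width'],s['wrist_force'])
for c in('side','top'):
    vision.camera(c)
    for n in('bush','knob_grip'): print(c,n,[(round(q['score'],2),np.round(q['location'],4)) for q in vision.landmark_of(c,n)[:1]])
for t in(1.0,.6): c=J(KO,-.06*np.cos(t),-.06*np.sin(t),-.034); print(t,c)
for t in(.6,.4,.2,0.): go(F(t),YAW)
E
```

```text
[0.4978 0.0768 0.1932] 0.0004989764442960344 [ 0.1084 -1.4339 -0.3873]
side bush [(0.88, array([0.5037, 0.0924, 0.1756]))]
side knob_grip [(0.57, array([0.5282, 0.133 , 0.225 ]))]
top bush [(0.17, array([0.4701, 0.137 , 0.1063]))]
top knob_grip []
1.0 [0.508  0.0844 0.1806]
0.6 [0.4954 0.1028 0.1721]
shift [-0.02 -0.11 -0.07] turn -0.0 yaw now 82.55
shift [0.9  0.32 0.81] turn -0.0 yaw now 82.55
shift [1.96 0.64 1.51] turn -0.0 yaw now 82.55
shift [3.13 0.86 2.03] turn -0.0 yaw now 82.55
```

Call:
jog_arm(
  steps=[
    [[0.45,0.15,0.4],0,0],
    [[0.9,0.3,0.81],0,0],
    [[1.4,0.45,1.2],0,0],
    [[1.96,0.6,1.5],0,0],
    [[2.5,0.7,1.8],0,0],
    [[3.1,0.8,2.0],0,0],
    [[3.1,0.8,2.0],0,0],
  ],
)

```text
time_s: 20.12
position: [0.4818, 0.1115, 0.1851]
ee_rot: [[0.129, -0.001, -0.992], [0.992, 0.001, 0.129], [0.0, -1.0, 0.001]]
wrist_force: [0.2, -1.4, 0.1]
width: 0.0002
```

```bash
python3 - <<'E'
from h import *
s=read_state(); print(s['position'],s['width'],s['wrist_force'])
for i in range(2):
  for c in('side','top'):
    vision.camera(c)
    for n in('bush','knob_grip'): print(c,n,[(round(q['score'],2),np.round(q['location'],4)) for q in vision.landmark_of(c,n)[:1]])
for t in(.4,.2,0): c=J(KO,-.06*np.cos(t),-.06*np.sin(t),-.034); print(t,c)
E
```

```text
[0.4818 0.1115 0.1851] 0.0002126085402192146 [ 0.1631 -1.3546  0.1235]
side bush [(0.74, array([0.4967, 0.1311, 0.1691]))]
side knob_grip [(0.7, array([0.5261, 0.1374, 0.2244]))]
top bush []
top knob_grip []
side bush [(0.78, array([0.4935, 0.1302, 0.1677]))]
side knob_grip [(0.87, array([0.5266, 0.136 , 0.2278]))]
top bush []
top knob_grip [(0.4, array([ 0.6015, -0.1476,  0.0012]))]
0.4 [0.4919 0.1138 0.1692]
0.2 [0.4903 0.1256 0.1675]
0 [0.4908 0.1375 0.1669]
```

Call:
jog_arm(
  steps=[
    [[0.35,0,0],0,0],
    [[0.7,0,0],0,0],
    [[0.7,0,0],0,0],
    [[-0.5,0,0],0,0],
    [[-3,0,1],0,0],
    [[-3,-3,4],0,0],
    [[-3,-6,8],0,0],
    [[-3,-9,12],0,0],
    [[-3,-12,13],0,0],
    [[-3,-12,13],0,0],
  ],
)

```text
time_s: 21.55
position: [0.349, 0.0978, 0.3112]
ee_rot: [[0.129, 0.01, -0.992], [0.992, 0.003, 0.129], [0.005, -1.0, -0.01]]
wrist_force: [1.4, 0.1, 1.1]
width: 0.0004
```

```bash
python3 - <<'E'
from h import *
s=read_state(); print(s['position'],s['wrist_force'])
def ang(B,Kn):
    d=np.array(B)-Kn; u=np.array([np.cos(PSI),np.sin(PSI),0]); yh=np.array([-np.sin(PSI),np.cos(PSI),0])
    h,v,y=d@u,d[2],d@yh; return np.arctan2(-y,-(.866*h+.5*v)),-.5*h+.866*v
for i in range(3):
  for c in('side','top'):
    vision.camera(c); L={}
    for n in('bush','knob_grip','pipe_mid'):
        r=vision.landmark_of(c,n)[:1]
        if r: L[n]=r[0]['location']; print(c,n,round(r[0]['score'],2),np.round(L[n],4))
    if 'bush' in L and 'knob_grip' in L: print('  ang',ang(L['bush'],L['knob_grip']))
im=vision.camera('top')
a=vision.camera('side')[160:290,240:370]; b=im[170:300,220:350]
save(cv2.resize(np.hstack([a,b]),None,fx=3,fy=3,interpolation=3),'j.png')
E
```

```text
[0.349  0.0978 0.3112] [1.4323 0.1374 1.0572]
side bush 0.97 [0.4939 0.1348 0.1672]
side knob_grip 0.81 [0.5273 0.135  0.2238]
side pipe_mid 0.56 [0.4725 0.1401 0.1028]
  ang (np.float64(0.0793321209483394), np.float64(-0.03246947978922502))
top bush 0.91 [0.4917 0.1377 0.1682]
top knob_grip 0.63 [0.5238 0.1306 0.2301]
top pipe_mid 0.66 [0.4707 0.1375 0.1082]
  ang (np.float64(-0.048499789104415936), np.float64(-0.03723063039957774))
side bush 0.79 [0.4928 0.136  0.1693]
side knob_grip 0.73 [0.5272 0.1328 0.2255]
side pipe_mid 0.8 [0.4745 0.1403 0.1053]
  ang (np.float64(0.022176620190619133), np.float64(-0.03140692079991414))
top bush 0.66 [0.4703 0.1381 0.1046]
top knob_grip 0.71 [0.5272 0.1337 0.2275]
top pipe_mid 0.62 [0.473  0.1368 0.1075]
  ang (np.float64(0.027188365358412906), np.float64(-0.07793626901005096))
side bush 0.96 [0.4964 0.135  0.1703]
side knob_grip 0.56 [0.528  0.1319 0.2257]
  ang (np.float64(0.018528994951111592), np.float64(-0.03210878915824582))
top bush 0.91 [0.4939 0.1385 0.1699]
top knob_grip 0.74 [0.5248 0.1319 0.2285]
top pipe_mid 0.84 [0.4695 0.138  0.107 ]
  ang (np.float64(-0.04484193410952267), np.float64(-0.035000176071461525))
```

View pics/j.png

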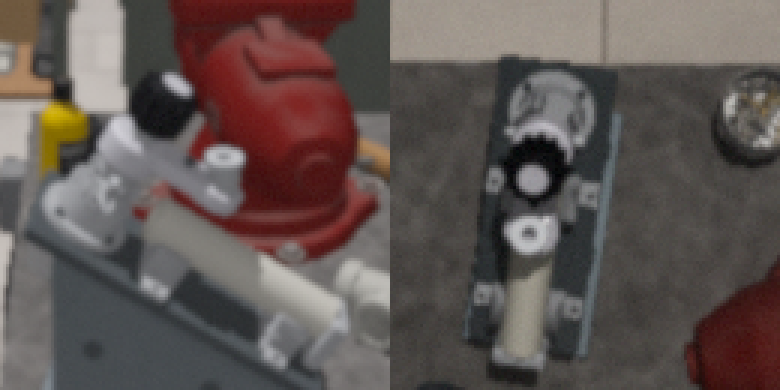

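```bash
python3 - <<'E'
from h import *
for z in(.10,.045,.023,.008): go(J(KO,-.012,0,z),YAW)
E
```

```text
shift [  5.81  -0.15 -10.92] turn -0.0 yaw now 82.55
shift [  5.81   4.62 -13.67] turn -0.0 yaw now 82.55
shift [  5.81   6.52 -14.77] turn -0.0 yaw now 82.55
shift [  5.81   7.82 -15.52] turn -0.0 yaw now 82.55
```

Call:
jog_arm(
  steps=[
    [[3,-0.2,-2],0,0],
    [[5.8,-0.2,-5],0,0],
    [[5.8,-0.2,-8.5],0,0],
    [[5.8,-0.2,-10.9],0,0],
    [[5.8,2,-12.2],0,0],
    [[5.8,3.6,-13.1],0,0],
    [[5.8,4.6,-13.7],0,0],
    [[5.8,5.2,-14],0,0],
    [[5.8,5.2,-14],0,0],
  ],
)

```text
time_s: 23.6
position: [0.4958, 0.1365, 0.2522]
ee_rot: [[0.13, -0.002, -0.992], [0.992, -0.001, 0.13], [-0.001, -1.0, 0.002]]
wrist_force: [0.1, -0.0, 0.3]
width: 0.0004
```

Call:
jog_arm(
  steps=[
    [[0,0.4,-0.23],0,0],
    [[0,0.8,-0.46],0,0],
    [[0,1.2,-0.7],0,0],
    [[0,1.6,-0.92],0,0],
    [[0,2.0,-1.15],0,0],
    [[0,2.3,-1.33],0,0],
    [[0,2.3,-1.33],0,0],
  ],
)

```text
time_s: 24.18
position: [0.5097, 0.135, 0.23]
ee_rot: [[0.13, 0.0, -0.992], [0.992, -0.0, 0.13], [-0.0, -1.0, -0.0]]
wrist_force: [0.2, -0.6, 1.9]
width: 0.0004
```

```bash
python3 - <<'E'
from h import *
s=read_state(); print(s['position'],s['wrist_force'],s['torque'])
for z in(.023,.008,.004,0): go(J(KO,-.012,0,z),YAW)
for i in range(2):
    vision.camera('side')
    for n in('bush','knob_grip'): print(n,[(round(q['score'],2),np.round(q['location'],4)) for q in vision.landmark_of('side',n)[:1]])
E
```

```text
[0.5097 0.135  0.23  ] [ 0.1609 -0.6383  1.9463] [ 0.1611 -0.175   0.0177]
shift [ 0.   -1.02  0.59] turn -0.0 yaw now 82.55
shift [ 0.    0.28 -0.16] turn -0.0 yaw now 82.55
shift [ 0.    0.63 -0.36] turn -0.0 yaw now 82.55
shift [ 0.    0.98 -0.56] turn -0.0 yaw now 82.55
bush [(0.85, array([0.5004, 0.1354, 0.1575]))]
knob_grip [(0.92, array([0.5338, 0.1356, 0.2153]))]
bush [(0.61, array([0.5011, 0.1361, 0.1562]))]
knob_grip [(0.79, array([0.5304, 0.1333, 0.2178]))]
```

Call:
jog_arm(
  steps=[
    [[0,0.2,-0.12],0,0],
    [[0,0.4,-0.23],0,0],
    [[0,0.5,-0.29],0,0],
    [[0,0.5,-0.29],0,0],
  ],
)

```text
time_s: 24.82
position: [0.5117, 0.1347, 0.226]
ee_rot: [[0.13, -0.001, -0.992], [0.992, 0.0, 0.13], [0.0, -1.0, 0.001]]
wrist_force: [-3.5, 0.2, 6.2]
width: 0.0003
```

Call:
jog_arm(
  steps=[
    [[0,0.2,-0.12],0,0],
    [[0,0.4,-0.23],0,0],
    [[0,0.5,-0.29],0,0],
    [[0,0.5,-0.29],0,0],
  ],
)

```text
time_s: 25.15
position: [0.5123, 0.1349, 0.2251]
ee_rot: [[0.13, -0.003, -0.992], [0.992, 0.002, 0.13], [0.002, -1.0, 0.003]]
wrist_force: [-15.8, 0.7, 28.5]
width: 0.0004
```

```bash
python3 - <<'E'
from h import *
s=read_state(); print(s['position'],s['wrist_force'])
for i in range(2):
    vision.camera('side')
    for n in('bush','knob_grip'): print(n,[(round(q['score'],2),np.round(q['location'],4)) for q in vision.landmark_of('side',n)[:1]])
print(J([.5335,.1336,.2113],-.06,0,-.034))
E
```

```text
[0.5123 0.1349 0.2251] [-15.7806   0.7181  28.4546]
bush [(0.75, array([0.5013, 0.1328, 0.1551]))]
knob_grip [(0.57, array([0.5334, 0.1344, 0.2119]))]
bush [(0.93, array([0.5042, 0.1361, 0.1541]))]
knob_grip [(0.72, array([0.5342, 0.1318, 0.212 ]))]
[0.4988 0.1381 0.1519]
```

Call:
jog_arm(
  steps=[
    [[0,-0.5,0.3],0,0],
    [[0,-2,1.2],0,0],
    [[0,-5,3],0,0],
    [[0,-8,5],0,0],
    [[0,-10,9],0,0],
    [[0,-11,13],0,0],
    [[0,-11,17],0,0],
    [[0,-11,17],0,0],
    [[0,-11,17],0,0],
  ],
)

```text
time_s: 26.2
position: [0.3454, 0.1564, 0.331]
ee_rot: [[0.128, 0.003, -0.992], [0.992, 0.001, 0.128], [0.001, -1.0, -0.002]]
wrist_force: [0.8, 0.4, -0.1]
width: 0.0005
```

```bash
python3 - <<'E'
from h import *
s=read_state(); print(s['time_s'],s['position'],s['wrist_force'])
def ang(B,Kn):
    d=np.array(B)-Kn; u=np.array([np.cos(PSI),np.sin(PSI),0]); yh=np.array([-np.sin(PSI),np.cos(PSI),0])
    h,v,y=d@u,d[2],d@yh; return np.arctan2(-y,-(.866*h+.5*v))
M={}
for i in range(4):
  for c in('side','top'):
    vision.camera(c)
    for n in('bush','knob_grip','pipe_mid','screw_tin','oil_bottle') if i==0 else ('bush','knob_grip','pipe_mid'):
        r=vision.landmark_of(c,n)[:1]
        if r and r[0]['score']>.4: M.setdefault((n,c),[]).append(r[0]['location'])
for k in sorted(M): print(k,len(M[k]),np.median(M[k],0))
for c in('side','top'): print(ang(np.median(M['bush',c],0),np.median(M['knob_grip',c],0)))
im=vision.camera('top')
a=vision.camera('side')[160:290,240:370]; b=im[170:300,220:350]
save(cv2.resize(np.hstack([a,b]),None,fx=3,fy=3,interpolation=3),'k.png')
E
```

```text
26.2 [0.3454 0.1564 0.331 ] [ 0.7969  0.4316 -0.0972]
('bush', 'side') 4 [0.5027 0.1344 0.1548]
('bush', 'top') 4 [0.5    0.1366 0.1549]
('knob_grip', 'side') 3 [0.5346 0.1334 0.2114]
('knob_grip', 'top') 4 [0.532  0.1327 0.2152]
('oil_bottle', 'side') 1 [ 0.5975 -0.1462  0.0006]
('oil_bottle', 'top') 1 [ 0.6005 -0.1475 -0.0023]
('pipe_mid', 'side') 4 [0.4752 0.137  0.1067]
('pipe_mid', 'top') 4 [0.4699 0.1376 0.1077]
('screw_tin', 'side') 1 [ 0.5997 -0.0367 -0.0014]
('screw_tin', 'top') 1 [ 0.5972 -0.0366  0.0015]
0.0563735336793174
0.0048427484358035304
```

View pics/k.png

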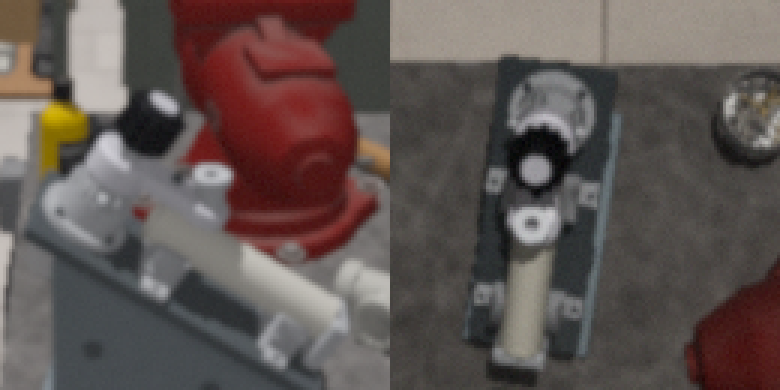

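```bash
python3 -c "
from plant import ticket; print(ticket.finish_job())"
```

```text
the job is handed in; nothing more can be done
None
```

The jig is set up as asked and I handed the job in at about 27 s of the 58 s; the hand-in gives no verdict.

**What I did:**
- **Pipe:** I gripped the thin white pipe about 25 mm off its middle, so the gripper body would miss the parked arm. I lowered it onto the upper vee, so it tilted to the slope, and released it with its low end at the stop.
- **Knob:** I gripped the knob and pulled it out about 15 mm. With it released, I swung the arm over the pipe by pushing the bush with the closed fingers. I then pressed the knob home until it stopped hard, at about 33 N along its axis, and backed away.

**Last checks:**
- **Knob:** it sits within about 1 mm of where both cameras saw it at the start, when it was home.
- **Arm:** its angle came out at about 0.06 rad from the side camera and 0.00 rad from the top camera. Both are within the 0.12 rad limit.
- **Pipe:** it lies in both vees against the stop. The two cameras differ by about 5 mm along its length, but their mean is within about 4 mm of the seat estimate. The largest offset is about 3 mm sideways. The seat estimate itself was uncertain by a few mm, so these numbers alone don't prove the 4 mm tolerance.
- **Bystanders:** the tin and bottle are where they were, within measuring error.
- **Robot:** it is well clear of everything, with no contact force.

No check failed.

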